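Couple the bottle shaker's tray and load it

TASK

Get the bottle shaker ready: slide the tray up so that the hole in its tongue lines up with the holes in the crank fork, push the coupling pin down through both until it is fully home, then press the yellow guard down over it until its catch holds it shut. Stand every white sample bottle upright in a cell of the tray, one to a cell. Leave the amber bottle, the mortar and the green carton where they are.

Things in the scene. Friction and masses are not known exactly. Their poses are not given: they have to be found in the camera images.
- bottle0: white wide-mouth sample bottle with a red screw cap, standing on the bench; body 64 mm across up to 60 mm high, shoulder narrowing to a neck 40 mm across, cap 44 mm across and 28 mm tall, from 76 to 104 mm above the base; 0.19 to 0.38 kg, bottom-heavy; origin at the centre of its base, z up through the cap. None if absent
- bottle1: white wide-mouth sample bottle with a red screw cap, standing on the bench; body 64 mm across up to 60 mm high, shoulder narrowing to a neck 40 mm across, cap 44 mm across and 28 mm tall, from 76 to 104 mm above the base; 0.19 to 0.38 kg, bottom-heavy; origin at the centre of its base, z up through the cap. None if absent
- bottle2: white wide-mouth sample bottle with a red screw cap, standing on the bench; body 64 mm across up to 60 mm high, shoulder narrowing to a neck 40 mm across, cap 44 mm across and 28 mm tall, from 76 to 104 mm above the base; 0.19 to 0.38 kg, bottom-heavy; origin at the centre of its base, z up through the cap. None if absent
- bottle3: white wide-mouth sample bottle with a red screw cap, standing on the bench; body 64 mm across up to 60 mm high, shoulder narrowing to a neck 40 mm across, cap 44 mm across and 28 mm tall, from 76 to 104 mm above the base; 0.19 to 0.38 kg, bottom-heavy; origin at the centre of its base, z up through the cap. None if absent
- bottle4: white wide-mouth sample bottle with a red screw cap, standing on the bench; body 64 mm across up to 60 mm high, shoulder narrowing to a neck 40 mm across, cap 44 mm across and 28 mm tall, from 76 to 104 mm above the base; 0.19 to 0.38 kg, bottom-heavy; origin at the centre of its base, z up through the cap. None if absent
- shaker: low grey bottle shaker standing on the bench: a base slab 200 x 480 mm whose deck is 60 mm above the bench (48 cm along its y axis, from 215 mm on the -y side to 265 mm on the +y side of the origin); carries the tray carriage on two rails, the crank arm with its fork and the yellow guard. It does not move. Origin on the bench under it; x points away from the robot at yaw 0, y runs along the rails, from the fork towards the tray
- carriage (a joint): slide of the tray carriage along the rails (m), positive towards the shaker's +y, away from the fork; range -0.03 to 0.105; starts 0.05 to 0.10; slides with about 3 N and stays where it is left
- tray_floor (a point): centre of the floor of the aluminium tray carriage, on the upper side of the floor, axes as the shaker's; tray 166 mm (x) by 246 mm (y) outside, 2 rows in x by 3 in y = 6 cells 77 mm square inside, centred 40.5 mm either side of the middle in x and at -81, 0 and +81 mm in y; walls and dividers 4 mm thick and standing 40 mm above the floor; the floor is 78 mm above the bench
- tray_handle (a point): middle of the black loop handle's grip bar at the tray's +y end: bar 12 mm thick, 90 mm long along x, 109 mm above the bench at its middle line, with a gap of 36 mm between bar and tray wall; nothing but the deck (49 mm below) or the bench under it
- tongue_hole (a point): centre of the 17 mm hole, on the upper face of the 10 mm thick, 40 mm wide steel tongue that sticks out of the tray's -y end; fixed to the tray carriage; upper face 105 mm above the bench. The hole lies 20 mm from the tongue's end and 55 mm from the tray's end wall
- fork_hole (a point): centre of the 17 mm hole, on the upper face of the crank arm's steel fork (two 8 mm plates, 46 x 44 mm, 14 mm apart, holes in line, open to +y; the tongue slides in between them). Upper face 115 mm above the bench, underside of the lower plate 85 mm; the deck is 5 mm below the tip of a pin that is home. The crank stands anywhere within 14 mm either way along y and holds against some 45 N
- pin: coupling pin: steel shank 14 mm across and 50 mm long below the shoulder, tapered over its last 12 mm to a 6 mm tip, with a red cylindrical knob 26 mm across and 42 mm tall above the shoulder; 0.11 kg. Origin on its axis at the shoulder (underside of the knob), z up through the knob. Starts upright in the blue block, shoulder resting on the block's top
- pin_block: blue plastic block 60 x 60 x 62 mm fixed to the bench, with a through hole in the middle where the pin stands; origin at the centre of its underside
- guard (a joint): hinge of the yellow coupling guard (rad): 0 shut over the coupling, range to 1.8, starts at 1.45 to 1.75 (swung back to the shaker's -y side). It stays where it is put; a spring catch (a ball on the +x side) resists from about 0.2 rad on with some 5 N at the edge, gives way at about 0.09 rad, and below that presses it shut and holds it. Shut, its underside is 163 mm above the bench, 6 mm over the knob of a pin that is home; a pin standing higher keeps it from shutting
- guard_hinge (a point): middle of the guard's hinge line, which runs along the shaker's x axis, 109 mm above the bench, about 50 mm to the -y side of the fork hole; axes turn with the guard (as the shaker's when shut)
- guard_edge (a point): middle of the guard's free edge, upper (outer) face, 95 mm along +y and 57 mm up from the hinge when shut (166 mm above the bench); the guard's top plate is 86 mm wide (x), 97 mm long (y) and 3 mm thick, joined to the hinge by a 55 mm wall at its hinge end; axes turn with the guard
- amber_bottle: bystander: amber reagent bottle with a black cap, 74 mm across, 165 mm tall; origin at the centre of its base
- mortar: bystander: white porcelain mortar bowl, 90 mm across, 60 mm tall; origin at the centre of its base
- carton: bystander: green carton 90 x 150 x 55 mm; origin at the centre of its base

How it is judged:
By the outcome, as a careful person would: the job done as asked, in the order asked, and still so for the second after the job is handed in, with the robot touching nothing.
Of bottle0, bottle1, bottle2, bottle3, bottle4 only 3 to 5 are there at a start; the rules pass over those that are not, and their reading is None.
At some moment in a run one of bottle0, bottle1, bottle2, bottle3, bottle4 may be knocked a few centimetres aside while the robot is not near it.
It also fails if it takes over 210 s, if anything falls off the work surface, if the arm or the gripper's body presses on something with over 40 N, if the wrist force passes 120 N, or if a joint passes its speed limit or range.

ROBOT

A 6-joint arm with a two-finger parallel gripper is mounted at the origin on the work surface. World frame = base frame: x ahead of the robot, y to its left, z up, the work surface at z = 0. Lengths are in mm, angles in rad, forces in N, time in s.
With the tool pointing down it reaches from about 300 to 775 mm from the base axis. Payload 14.6 kg.
Tool frame: the origin (TCP) lies at the very end of the fingers, on their centre line; the grasp point (between the pads) lies 19 mm behind it; z points along the fingers, y is the line along which they close (so a half turn about z gives the same grasp; the last joint's range is limited). The gripper opens to 94 mm and grips with 3 to 60 N. Pads are 16 mm wide; open, the fingers measure 119 mm over their backs; the gripper's body (75 mm by 177 mm) begins 78 mm behind the grasp point.
Start: joints at [1.083, 0.3, 1.521, -0, 1.321, -0.067], TCP at [224.666, 502.01, 205.446] pointing down, gripper open.
Joint ranges: [-3.03, 3.03], [-0.79, 2.21], [0.23, 2.52], [-1.04, 4.18], [0, 3.07], [-2.55, 2.55]. Speed limits (rad/s): [2.22, 2.22, 2.57, 3.14, 3.14, 3.14].

INTERFACE

Orientations are given as [roll, pitch, yaw] about the fixed x, y, z axes, in that order (R = Rz(yaw) Ry(pitch) Rx(roll)).
In Python, from cell import manip, eyes, ticket gives the robot as it stands. The module is installed in compiled form; this text tells all that it offers.
- The arm moves only by the tool arm_command, never from a script. Its argument "plan" is a list of rows, each a list of 5 numbers: the opening, from -1 (shut) to 1 (fully open), then the shift along the tool's x, y, z in m, then the turn about the tool's z in rad. In form: [[jaw, dx, dy, dz, roll], ...]. A call has 1 to 20 rows; each row shifts and turns the commanded pose from where the row before left it, along the tool's axes as they then stand; what a row does not reach is not made up. A row lasts 1/8 s, in which the tool goes at most 62.5 mm and 10.7 degrees, less where a joint would pass 70% of its speed; a pose out of reach is approached as far as the arm can. A call is refused whole if a number of a shift passes 0.0625 or a number of a turn 0.188, either way. A call with a gripper value outside its range is refused whole. The fingers move at their own pace and stop on an object; "newtons" is the grip in N (left out, the last holds). Time passes only in rows, so rows that do not move let the fingers close. It gives the time, the measured TCP pose, the force, the opening and the grip force at its end, in the units of the state.
- manip.read_state(): the state, without advancing time (a new reading comes with each control period).
- eyes.camera(name): name is "scene" or "top" or "wrist"; returns a dict with "img" (420x560x3 uint8, blue, green, red), "z_map" (420x560 float32, mm along the optical axis (not along the pixel's ray), 0 where there is no reading), "fx", "fy", "cx", "cy" (pixels), "eye" and "orientation" of the camera in the world. Camera axes: x right, y down, z forward; pixel columns grow to the right and rows downward; lengths in mm; the calibration is good to about 2 mm. The wrist camera is an equidistant fisheye: a pixel r from the principal point sees the ray r / f radians off the axis. A picture is of the moment at which its call begins.
- ticket.sign_off(): hands the job in; it is judged then, once.
The state is a dict: "clock": time; "joints": joint angles; "qd": joint speeds; "effort": joint torques, N m; "eef_pos": TCP position; "eef_rot": TCP orientation; "wrist_force": force on the tool from outside, world axes, zero at the start; "moment": the same for the moment, N m; "finger_gap": finger opening in mm; "finger_force": force on a finger pad.
Only numpy, scipy, OpenCV 4.12 (cv2) and the standard library are available. Lean on these libraries where they do the work, as an engineer would, in place of code of your own. Each camera call takes 0.05 s, during which the arm holds its last target. There are 200 camera calls.

## Working session

There is one attempt and no reset: what is moved stays moved. The work goes in short steps, Python scripts to look and compute and a tool call to move; the robot and the scene stay as the last step left them, time stands still between calls to the robot, and variables do not carry over. Pictures are saved under pics/ and viewed, at most 14 in all, crops included, and the job is handed in when it is done.

Besides the shell and the picture viewer there is one more tool, called as a command line: name --pt "numbers of a row" for each row, then --argument value for the rest. arm_command: Moves the arm, as the interface text tells. Its arguments: {"type":"object","properties":{"plan":{"type":"array"},"newtons":{"type":"number"}},"required":["plan"]}

```bash
mkdir -p pics; cat > h.py <<'E'
import numpy as np, cv2
from scipy.spatial.transform import Rotation as R
from cell import manip, eyes, ticket
def Rm(o):
    o=np.array(o,float)
    return o if o.shape==(3,3) else R.from_euler('xyz',o).as_matrix()
def cloud(c):
    h,w=c['z_map'].shape; v,u=np.mgrid[:h,:w].astype(float)
    x=(u-c['cx'])/c['fx']; y=(v-c['cy'])/c['fy']; z=c['z_map']
    P=np.stack([x*z,y*z,z],-1)@Rm(c['orientation']).T+np.array(c['eye'])
    P[z==0]=np.nan
    return P
def ray(c,u,v,z):
    d=Rm(c['orientation'])@np.array([(u-c['cx'])/c['fx'],(v-c['cy'])/c['fy'],1.]); e=np.array(c['eye'],float)
    return e+d*(z-e[2])/d[2]
E
python3 - <<'E'
from h import *
for n in('scene','top'):
    c=eyes.camera(n); cv2.imwrite(f'pics/{n}0.png',c['img'])
    print(n,c['eye'],c['orientation'],c['fx'],c['fy'],c['cx'],c['cy'])
print(manip.read_state())
E
```

```text
scene [1241.45648749  189.91875919  851.61226538] [-2.41464353  0.00475151  1.8249274 ] 411.28615508038945 411.28615508038945 277.5077516539192 211.3089606358217
top [ 472.77347085   23.67373877 1440.90961534] [-3.04078376 -0.0147999  -1.56982135] 443.1576038092532 443.1576038092532 281.0672623060052 210.2370757844355
{'clock': 0.1, 'joints': array([ 1.08338975e+00,  3.00409741e-01,  1.52148955e+00, -8.28107598e-06,
        1.32068528e+00, -6.66325868e-02]), 'qd': array([ 2.03203540e-03,  4.69452705e-04,  7.05015890e-05, -8.91904531e-04,
        2.42137854e-03,  8.59425129e-04]), 'effort': array([ 1.14144509e-04, -5.32642972e+01, -3.53285873e+01,  7.09508127e-02,
        2.34074582e-02,  2.04866421e-05]), 'eef_pos': array([224.57470753, 501.82109511, 204.95870305]), 'eef_rot': array([-3.14060241e+00, -5.80414109e-05,  2.72082069e+00]), 'wrist_force': array([-0.32619764, -0.20890219,  0.5668526 ]), 'moment': array([ 0.01559985, -0.04879526, -0.02410906]), 'finger_force': 0.0, 'finger_gap': 93.87464296011464}
```

View pics/scene0.png

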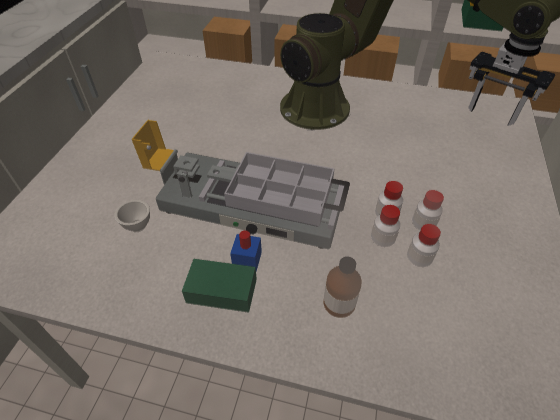

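View pics/top0.png

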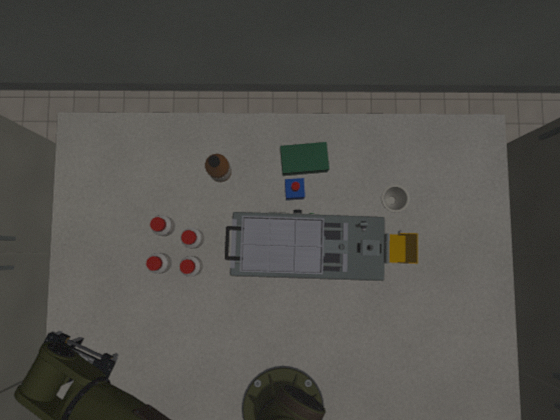

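Scene: four white bottles at the left of the top view: (160,225), (191,238), (157,263), (189,266). The tray is at (282,245), its handle at (232,243), the fork near (370,247), the guard at (402,248) and the pin at (295,187).

```bash
cat >> h.py <<'E'
def blobs(m,amin=20):
    n,l,s,ce=cv2.connectedComponentsWithStats(m.astype(np.uint8))
    return [(ce[i],s[i,4],l==i) for i in range(1,n) if s[i,4]>=amin]
def red(img):
    h=cv2.cvtColor(img,cv2.COLOR_BGR2HSV); return ((h[...,0]<8)|(h[...,0]>172))&(h[...,1]>150)&(h[...,2]>60)
def caps(c):
    P=cloud(c); out=[]
    for ce,a,m in blobs(red(c['img'])):
        z=np.nanpercentile(P[m][:,2],80); mm=m&(abs(P[...,2]-z)<5)
        out.append((ce.round(1),a,P[mm].mean(0).round(1), np.nanmean(P[mm],0)[2].round(1), ))
    return out
E
python3 - <<'E'
from h import *
c=eyes.camera('top'); P=cloud(c)
for b in caps(c): print('red',b)
def rect(m,name):
    for ce,a,mm in blobs(m,60):
        p=P[mm]; r=cv2.minAreaRect(p[:,:2].astype(np.float32)); print(name,ce.round(),a,'z',p[:,2].mean().round(1),'rect',np.round(r[0],1),np.round(r[1],1),round(r[2],2))
Z=P[...,2]; roi=np.zeros(Z.shape,bool); roi[205:290,220:425]=1
print('bench z',np.nanmedian(Z[300:330,300:400]))
rect((Z>20)&roi,'shaker'); rect((Z>110)&(Z<125)&roi,'walls'); rect((Z>72)&(Z<84)&roi,'floor')
h=cv2.cvtColor(c['img'],cv2.COLOR_BGR2HSV)
rect((h[...,0]>18)&(h[...,0]<32)&(h[...,1]>150)&(h[...,2]>80),'yellow')
rect((h[...,0]>105)&(h[...,0]<125)&(h[...,1]>150),'blue')
cv2.imwrite('pics/crop.png',cv2.resize(c['img'][200:290,220:420],None,fx=4,fy=4,interpolation=cv2.INTER_CUBIC))
E
```

```text
red (array([295.1, 185.8]), np.int32(48), array([683.2, -39.6, 103.2]), np.float64(103.2))
red (array([157.4, 223.9]), np.int32(156), array([566. , 376.3, 105.3]), np.float64(105.3))
red (array([188.3, 236.9]), np.int32(152), array([527. , 282.2, 104.5]), np.float64(104.5))
red (array([153.6, 262.9]), np.int32(158), array([448.8, 384.7, 104.2]), np.float64(104.2))
red (array([186.8, 266.1]), np.int32(153), array([440.2, 285. , 104.4]), np.float64(104.4))
bench z 0.15036762672616533
shaker [396. 208.] 128 z 48.6 rect [ 620.9 -357. ] [26.7 74.2] 0.48
shaker [315. 246.] 11032 z 80.8 rect [ 507.5 -103. ] [549.4 213.6] 88.2
walls [258. 242.] 558 z 115.8 rect [504.9  24.4] [293.4 166.1] 88.2
walls [323. 248.] 104 z 117.0 rect [ 493.1 -116.7] [ 22.1 126.8] 80.91
walls [389. 247.] 140 z 113.3 rect [ 492.5 -327.1] [34.  86.7] 88.24
walls [405. 246.] 72 z 116.2 rect [ 497.5 -369.5] [86.  26.9] 18.1
walls [371. 248.] 239 z 115.3 rect [ 495.6 -263.8] [51.5 45. ] 89.63
floor [256. 231.] 587 z 76.9 rect [548.1  80.8] [77.2 74.4] 0.0
floor [282. 231.] 589 z 77.2 rect [ 5.455e+02 -5.000e-01] [76.6 76. ] 86.57
floor [309. 232.] 574 z 77.1 rect [542.4 -82.5] [75.  76.7] 88.98
floor [345. 231.] 82 z 75.4 rect [ 545.7 -186.5] [28.3 52.8] 88.85
floor [234. 243.] 113 z 76.4 rect [509.7 149.7] [14.  79.8] 87.32
floor [255. 257.] 606 z 77.0 rect [465.4  84.3] [76.3 75.9] 0.0
floor [282. 258.] 606 z 77.1 rect [462.5   2.1] [76.7 76.2] 89.88
floor [308. 259.] 586 z 76.8 rect [460.9 -79.6] [75.7 76.3] 87.43
floor [344. 263.] 103 z 75.9 rect [ 450.4 -177.6] [43.3 51.9] 89.79
yellow [397. 248.] 437 z nan rect [ 493.3 -346.1] [48.  83.5] 86.31
blue [294. 189.] 239 z nan rect [682.8 -38.8] [58.8 54. ] 0.33
```

View pics/crop.png

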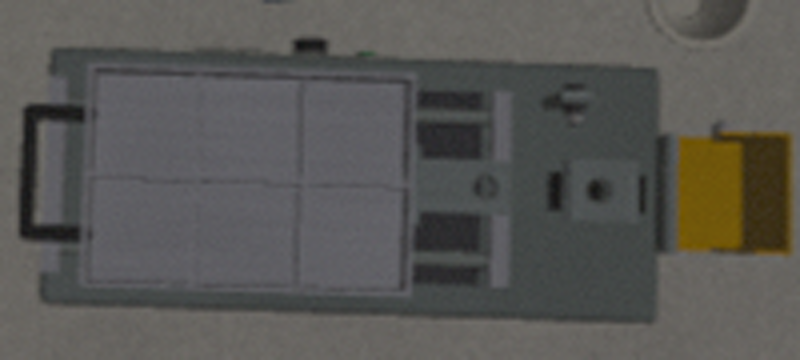

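The crop shows the tongue hole at crop (486,187) and the fork hole at (599,190). Now I'll compute their positions and the first move.

```bash
cat >> h.py <<'E'
def goal(x,y,z,yaw=None):
    s=manip.read_state(); M=Rm(s['eef_rot']); y0=np.arctan2(M[1,0],M[0,0])
    yaw=y0 if yaw is None else yaw
    roll=-((yaw-y0+np.pi)%(2*np.pi)-np.pi)
    M2=Rm([np.pi,0,yaw]); d=M2.T@(np.array([x,y,z])-s['eef_pos'])
    print('t %.2f roll %.3f then d(m) %s'%(s['clock'],roll,np.round(d/1000,4)),'F',s['wrist_force'].round(1))
E
python3 - <<'E'
from h import *
c=eyes.camera('top')
f=lambda x,y:((x+.5)/4-.5+220,(y+.5)/4-.5+200)
t=ray(c,*f(486,187),105); k=ray(c,*f(599,190),115); print(t.round(1),k.round(1),(t-k).round(1))
goal(509.3,165.7,205,np.pi-.032)
E
```

```text
[ 499. -177.  105.] [ 496.7 -260.1  115. ] [  2.3  83.2 -10. ]
t 0.20 roll -0.389 then d(m) [-2.953e-01 -3.269e-01  1.000e-04] F [-0.5 -0.1 -0. ]
```

arm_command --pt "0 0 0 0 -0.13" --pt "0 0 0 0 -0.13" --pt "0 0 0 0 -0.13" --pt "0 -0.037 -0.041 0 0" --pt "0 -0.037 -0.041 0 0" --pt "0 -0.037 -0.041 0 0" --pt "0 -0.037 -0.041 0 0" --pt "0 -0.037 -0.041 0 0" --pt "0 -0.037 -0.041 0 0" --pt "0 -0.037 -0.041 0 0" --pt "0 -0.037 -0.041 0 0" --pt "-0.15 0 0 0 0" --pt "-0.15 0 0 0 0" --newtons 30

```text
clock: 1.82
eef_pos: [510.1, 165.2, 205.2]
eef_rot: [-3.142, -0.001, 3.11]
wrist_force: [0.6, 0.0, -0.1]
finger_gap: 40.0
finger_force: 0.0
```

arm_command --pt "-0.15 0 0 0.03 0" --pt "-0.15 0 0 0.03 0" --pt "-0.15 0 0 0.03 0" --pt "-0.15 0 0 0.023 0" --pt "-0.15 0 0 0 0" --pt "-1 0 0 0 0" --pt "-1 0 0 0 0" --pt "-1 0 0 0 0" --pt "-1 0 0 0 0" --pt "-1 0 0 0 0" --newtons 25

```text
clock: 3.08
eef_pos: [510.8, 165.4, 93.2]
eef_rot: [3.141, 0.001, 3.111]
wrist_force: [-1.2, 2.6, 5.2]
finger_gap: 10.9
finger_force: 25.0
```

arm_command --pt "-1 0 -0.01 0 0" --pt "-1 0 -0.01 0 0" --pt "-1 0 -0.01 0 0" --pt "-1 0 -0.01 0 0" --pt "-1 0 -0.01 0 0" --pt "-1 0 -0.01 0 0" --pt "-1 0 -0.01 0 0" --pt "-1 0 -0.008 0 0" --pt "-1 0 -0.005 0 0" --pt "-1 0 0 0 0" --pt "-1 0 0 0 0"

```text
clock: 4.45
eef_pos: [508.0, 81.6, 93.2]
eef_rot: [-3.141, 0.001, 3.111]
wrist_force: [-2.7, -3.2, 9.1]
finger_gap: 11.5
finger_force: 25.0
```

```bash
python3 - <<'E'
from h import *
c=eyes.camera('top'); cv2.imwrite('pics/c2.png',cv2.resize(c['img'][220:275,320:420],None,fx=8,fy=8,interpolation=cv2.INTER_CUBIC))
P=cloud(c);Z=P[...,2]
roi=np.zeros(Z.shape,bool); roi[205:290,220:380]=1
for ce,a,m in blobs((Z>72)&(Z<84)&roi,400): print(ce.round(),a,P[m].mean(0).round(1), cv2.minAreaRect(P[m][:,:2].astype(np.float32))[0])
print([b[:3] for b in caps(c)])
goal(683,-39.6,200,np.pi-.032)
E
```

```text
[311. 232.] 583 [542.5 -89.1  77.3] (542.2265014648438, -88.86083984375)
[337. 233.] 563 [ 539.8 -170.1   77. ] (539.6885986328125, -170.37860107421875)
[310. 259.] 589 [460.4 -86.5  77. ] (460.7545471191406, -86.26545715332031)
[337. 260.] 579 [ 458.3 -168.7   77.3] (458.2749328613281, -168.51605224609375)
[(array([295.1, 185.7]), np.int32(49), array([682.9, -38.9, 104. ])), (array([157.4, 223.9]), np.int32(155), array([565.8, 376.8, 104. ])), (array([188.4, 236.9]), np.int32(152), array([526.6, 283.2, 103.8])), (array([153.6, 263. ]), np.int32(158), array([448.6, 384.5, 103.8])), (array([186.8, 266.1]), np.int32(154), array([439.9, 284.7, 104.4]))]
t 4.50 roll 0.001 then d(m) [-0.1788 -0.1156 -0.1068] F [-3.4 -3.3  8.4]
```

View pics/c2.png

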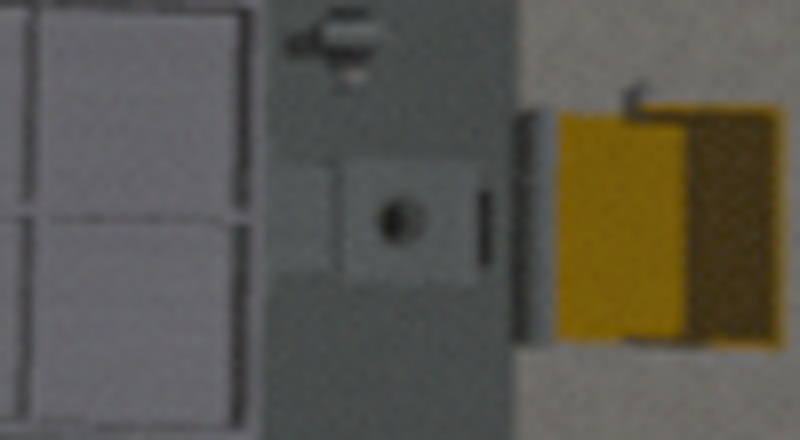

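The tray has moved about 84 mm and the fork hole now shows the tongue beneath it, at crop (401,220). Next I release the handle and go to the pin.

arm_command --pt "-0.15 0 0 0 0" --pt "-0.15 0 0 0 0" --pt "-0.15 0 0 -0.027 0" --pt "-0.15 0 0 -0.027 0" --pt "-0.15 0 0 -0.027 0" --pt "-0.15 0 0 -0.027 0" --pt "-0.15 0 0 0 0.171" --pt "-0.15 0 0 0 0.171" --pt "-0.15 0 0 0 0.171" --pt "-0.15 0 0 0 0.171" --pt "-0.15 0 0 0 0.171" --pt "-0.15 0 0 0 0.171" --pt "-0.15 0 0 0 0.171" --pt "-0.15 0 0 0 0.171" --pt "-0.15 0 0 0 0.171" --pt "-0.15 -0.024 0.035 0 0" --pt "-0.15 -0.024 0.035 0 0" --pt "-0.15 -0.024 0.035 0 0" --pt "-0.15 -0.024 0.035 0 0" --pt "-0.15 -0.025 0.035 0 0"

```text
clock: 7.0
eef_pos: [684.0, -39.5, 200.1]
eef_rot: [-3.141, -0.0, 1.572]
wrist_force: [0.0, -0.4, 1.3]
finger_gap: 40.0
finger_force: 0.0
```

```bash
python3 - <<'E'
from h import *
goal(683,-39.4,68,np.pi/2)
c=eyes.camera('wrist'); cv2.imwrite('pics/w1.png',c['img']); print({k:c[k] for k in('fx','fy','cx','cy','eye','orientation')})
s=eyes.camera('scene')
# two-view triangulation of pin knob top using depth in scene
for b in caps(s): print(b)
E
```

```text
t 7.00 roll 0.001 then d(m) [ 1.000e-04 -1.000e-03  1.321e-01] F [ 0.  -0.4  1.3]
{'fx': 325.19226210127806, 'fy': 325.19226210127806, 'cx': 281.4193207054919, 'cy': 215.02225243088088, 'eye': array([683.95401732,  33.62738214, 378.47019617]), 'orientation': array([2.88841087e+00, 1.31237913e-03, 4.41651289e-04])}
(array([392.8, 189.7]), np.int32(254), array([444.3, 286.9, 103.5]), np.float64(103.5))
(array([390.7, 211.6]), np.int32(203), array([530.9, 285.5, 103.7]), np.float64(103.7))
(array([428.2, 233.3]), np.int32(283), array([571. , 378.1, 103.6]), np.float64(103.6))
(array([244.4, 238.8]), np.int32(156), array([688.6, -36.9, 103.7]), np.float64(103.7))
```

View pics/w1.png

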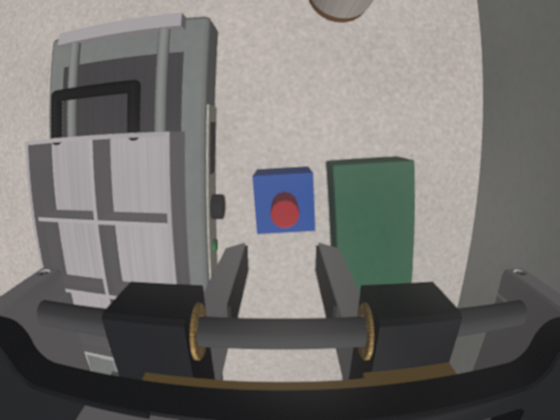

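The wrist view shows the knob at (285,211) on the block, between the fingertips in x. I'll check it by ray.

```bash
cat >> h.py <<'E'
def wray(c,u,v,z):
    a=(u-c['cx'])/c['fx']; b=(v-c['cy'])/c['fy']; r=np.hypot(a,b)+1e-12
    d=Rm(c['orientation'])@np.array([a/r*np.sin(r),b/r*np.sin(r),np.cos(r)]); e=np.array(c['eye'],float)
    return e+d*(z-e[2])/d[2]
E
python3 - <<'E'
from h import *
c=eyes.camera('wrist')
for ce,a,m in blobs(red(c['img']),200):
    u=np.where(m.any(0))[0]; v=np.where(m.any(1))[0]; print(ce,a,u[[0,-1]],v[[0,-1]])
    (x,y),r=cv2.minEnclosingCircle(np.argwhere(m)[:,::-1].astype(np.float32)); print(x,y,r)
    # top face: widest 26mm circle nearest bottom of blob
    for vv in (ce[1],v[-1]-r*.9): print(wray(c,x,vv,104).round(1))
h=cv2.cvtColor(c['img'],cv2.COLOR_BGR2HSV)
m=max(blobs((h[...,0]>105)&(h[...,0]<125)&(h[...,1]>150),300),key=lambda b:b[1])[2]
p=np.argwhere(m)[:,::-1]; q=np.array([wray(c,u,v,62) for u,v in p]); r=cv2.minAreaRect(q[:,:2].astype(np.float32)); print(r)
E
```

```text
Traceback (most recent call last):
ValueError: max() iterable argument is empty
```

```bash
python3 - <<'E'
from h import *
c=eyes.camera('wrist')
h=cv2.cvtColor(c['img'],cv2.COLOR_BGR2HSV); print(h[211,285],h[180,270])
H,S=h[...,0],h[...,1]
for ce,a,m in blobs(((H<10)|(H>170))&(S>120),300):
    u=np.where(m.any(0))[0]; v=np.where(m.any(1))[0]; print(ce,a,u[[0,-1]],v[[0,-1]],wray(c,u.mean(),v[-1]-(u[-1]-u[0])/2,104).round(1))
for ce,a,m in blobs((H>105)&(H<130)&(S>100),800):
    p=np.argwhere(m)[:,::-1]; q=np.array([wray(c,u,v,62) for u,v in p]); print(cv2.minAreaRect(q[:,:2].astype(np.float32)))
E
```

```text
[179 146 159] [111 135 153]
[285.30166667 213.11333333] 600 [272 299] [200 226] [686.4 -35.  104. ]
((686.0899658203125, -35.508094787597656), (58.003700256347656, 59.51996612548828), 3.5359513759613037)
```

arm_command --pt "0.1 0.0023 0.001 0.033 0" --pt "0.1 0 0 0.033 0" --pt "0.1 0 0 0.033 0" --pt "0.1 0 0 0.033 0" --pt "0.1 0 0 0 0" --pt "-1 0 0 0 0" --pt "-1 0 0 0 0" --pt "-1 0 0 0 0" --pt "-1 0 0 0 0" --pt "-1 0 0 0 0" --newtons 20

```text
clock: 8.45
eef_pos: [684.8, -36.4, 69.8]
eef_rot: [3.139, 0.0, 1.572]
wrist_force: [2.2, 1.0, 6.5]
finger_gap: 25.6
finger_force: 20.0
```

arm_command --pt "-1 0 0 -0.02 0" --pt "-1 0 0 -0.03 0" --pt "-1 0 0 -0.04 0" --pt "-1 0 0 -0.04 0" --pt "-1 -0.037 -0.031 0 0" --pt "-1 -0.037 -0.031 0 0" --pt "-1 -0.037 -0.031 0 0" --pt "-1 -0.037 -0.031 0 0" --pt "-1 -0.037 -0.031 0 0" --pt "-1 -0.037 -0.031 0 0" --pt "-1 0 0 0 0" --pt "-1 0 0 0 0" --newtons 30

```text
clock: 9.95
eef_pos: [498.3, -258.3, 198.4]
eef_rot: [-3.141, -0.0, 1.572]
wrist_force: [0.2, 0.1, -1.2]
finger_gap: 25.3
finger_force: 30.0
```

```bash
python3 - <<'E'
from h import *
c=eyes.camera('wrist'); print(c['eye'],c['orientation'])
cv2.imwrite('pics/w2.png',cv2.resize(c['img'][140:290,180:380],None,fx=4,fy=4,interpolation=cv2.INTER_CUBIC))
E
```

```text
[ 498.32834036 -185.17673516  376.81001152] [2.88870898e+00 1.12004944e-03 1.08146775e-04]
```

View pics/w2.png

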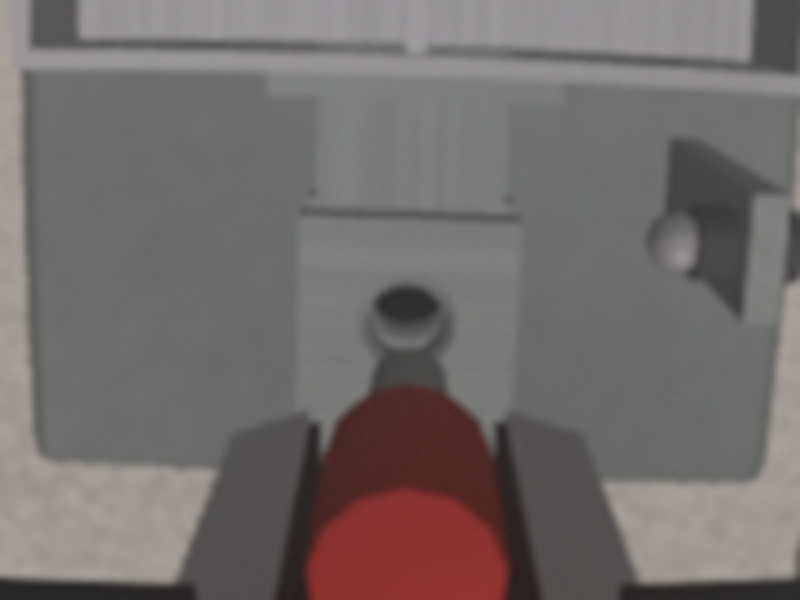

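```bash
cat >> h.py <<'E'
def wproj(c,p):
    d=Rm(c['orientation']).T@(np.array(p,float)-np.array(c['eye'])); t=np.arctan2(np.hypot(d[0],d[1]),d[2]); k=t/np.hypot(d[0],d[1])
    return np.array([c['cx']+c['fx']*k*d[0],c['cy']+c['fy']*k*d[1]])
E
python3 - <<'E'
from h import *
c=eyes.camera('wrist'); f=lambda x,y:((x+.5)/4-.5+180,(y+.5)/4-.5+140)
T=manip.read_state()['eef_pos']
print(T,'hole',wray(c,*f(409,322),115).round(1),wray(c,*f(365,322),115).round(1),wray(c,*f(455,322),115).round(1))
print('knob top c',wray(c,*f(408,585),T[2]+34.2).round(1))
g=lambda p:((wproj(c,p)-[180,140]+.5)*4-.5).round(0)
for e in(-3,0,3):
    x,y,z=T; y+=e; print(e,'tip',g((x,y,z-57.8)),g((x,y+3,z-57.8)),g((x-3,y,z-57.8)),'taper',g((x,y+7,z-45.8)),'knob under edge',g((x,y+13,z-7.8)),'knobtop edge',g((x,y+13,z+34.2)))
for yy in (-262,-260,-258,-256): print(yy,g((T[0],yy+8.5,115)),g((T[0],yy-8.5,115)))
E
```

```text
[ 498.73543091 -257.77775324  198.32682154] hole [ 498.7 -256.9  115. ] [ 489.5 -256.9  115. ] [ 508.3 -256.9  115. ]
knob top c [ 498.6 -258.2  232.5]
-3 tip [409. 377.] [409. 362.] [393. 377.] taper [409. 361.] knob under edge [409. 397.] knobtop edge [410. 508.]
0 tip [409. 362.] [409. 347.] [393. 362.] taper [409. 345.] knob under edge [409. 378.] knobtop edge [410. 485.]
3 tip [409. 347.] [409. 332.] [393. 347.] taper [409. 329.] knob under edge [410. 359.] knobtop edge [410. 462.]
-262 [409. 306.] [409. 384.]
-260 [409. 297.] [409. 375.]
-258 [409. 288.] [409. 366.]
-256 [409. 278.] [409. 357.]
```

arm_command --pt "-1 0.0015 0 0.01 0" --pt "-1 0 0 0.01 0" --pt "-1 0 0 0.005 0" --pt "-1 0 0 0.004 0" --pt "-1 0 0 0.004 0" --pt "-1 0 0 0.004 0" --pt "-1 0 0 0.004 0" --pt "-1 0 0 0.004 0" --pt "-1 0 0 0 0" --newtons 30

```text
clock: 11.18
eef_pos: [498.1, -257.3, 153.2]
eef_rot: [-3.141, 0.0, 1.572]
wrist_force: [-0.2, -0.9, -2.2]
finger_gap: 25.8
finger_force: 30.0
```

arm_command --pt "-1 0 0 0.004 0" --pt "-1 0 0 0.004 0" --pt "-1 0 0 0.004 0" --pt "-1 0 0 0.004 0" --pt "-1 0 0 0.004 0" --pt "-1 0 0 0.004 0" --pt "-1 0 0 0.003 0" --pt "-1 0 0 0 0"

```text
clock: 12.18
eef_pos: [498.1, -257.0, 126.0]
eef_rot: [-3.141, -0.0, 1.572]
wrist_force: [-0.3, -3.5, -3.2]
finger_gap: 25.4
finger_force: 30.0
```

arm_command --pt "-1 0 0 0.002 0" --pt "-1 0 0 0.002 0" --pt "-1 0 0 0.002 0" --pt "-1 0 0 0 0"

```text
clock: 12.68
eef_pos: [498.4, -257.3, 122.5]
eef_rot: [3.14, 0.001, 1.572]
wrist_force: [-8.3, 1.8, 21.4]
finger_gap: 25.8
finger_force: 30.0
```

The pin is home: shoulder height matched with 21 N of reaction. Release, rise and move behind the guard.

arm_command --pt "-0.1 0 0 -0.001 0" --pt "-0.1 0 0 0 0" --pt "-0.1 0 0 0 0" --pt "-0.1 0 0 -0.02 0" --pt "-0.1 0 0 -0.04 0" --pt "-0.1 0 0 -0.04 0" --pt "-0.1 0 0 -0.04 0" --pt "-1 -0.03 0 0 0" --pt "-1 -0.03 0 0 0" --pt "-1 -0.03 0 0 0" --pt "-1 -0.03 0 0 0" --pt "-1 -0.033 0 0 0" --pt "-1 0 0 0 0"

```text
clock: 14.3
eef_pos: [497.9, -411.6, 260.3]
eef_rot: [-3.141, -0.001, 1.57]
wrist_force: [-0.1, 0.7, 0.6]
finger_gap: 0.5
finger_force: 0.0
```

```bash
python3 - <<'E'
from h import *
print(manip.read_state()['eef_pos'].round(1))
for n in('scene','top'):
    c=eyes.camera(n); P=cloud(c); h=cv2.cvtColor(c['img'],cv2.COLOR_BGR2HSV)
    m=(h[...,0]>18)&(h[...,0]<32)&(h[...,1]>120)&(h[...,2]>50)
    for ce,a,mm in blobs(m,40):
        p=P[mm]; p=p[~np.isnan(p[:,0])]
        print(n,ce.round(),a,'y-z by height:')
        for z in range(90,230,15):
            q=p[abs(p[:,2]-z)<7.5]
            if len(q)>3: print(z,len(q),np.percentile(q[:,1],[5,50,95]).round(0),np.percentile(q[:,0],[5,95]).round(0))
    if n=='scene': cv2.imwrite('pics/s3.png',cv2.resize(c['img'][100:250,100:300],None,fx=4,fy=4,interpolation=cv2.INTER_CUBIC))
    for b in caps(c): print(b)
E
```

```text
[ 497.9 -411.6  260.3]
scene [493.   4.] 353 y-z by height:
135 137 [518. 593. 668.] [-711. -694.]
150 166 [527. 601. 671.] [-708. -692.]
165 47 [589. 642. 675.] [-707. -691.]
scene [151. 147.] 1065 y-z by height:
105 344 [-367. -344. -323.] [456. 535.]
120 111 [-369. -362. -345.] [454. 539.]
135 91 [-370. -362. -347.] [453. 539.]
150 94 [-371. -364. -348.] [453. 539.]
165 108 [-372. -367. -349.] [454. 539.]
180 130 [-373. -365. -344.] [454. 540.]
195 174 [-375. -371. -340.] [454. 539.]
210 4 [-372. -364. -352.] [457. 530.]
(array([184.9, 155.8]), np.int32(137), array([ 501.2, -256.8,  156.4]), np.float64(156.4))
(array([392.8, 189.6]), np.int32(254), array([443.7, 286.7, 103.4]), np.float64(103.4))
(array([390.6, 212. ]), np.int32(215), array([530.9, 285.2, 103.6]), np.float64(103.6))
(array([428.4, 233.5]), np.int32(292), array([571.1, 378.6, 103.7]), np.float64(103.7))
top [404. 248.] 832 y-z by height:
105 405 [-369. -346. -324.] [455. 530.]
120 94 [-372. -361. -322.] [456. 533.]
135 61 [-374. -371. -366.] [453. 532.]
150 53 [-374. -372. -370.] [458. 529.]
165 53 [-375. -373. -371.] [458. 529.]
180 64 [-376. -374. -350.] [456. 533.]
195 81 [-376. -374. -339.] [451. 535.]
210 13 [-375. -374. -358.] [467. 535.]
(array([157.4, 223.9]), np.int32(155), array([565.7, 377.1, 104.4]), np.float64(104.4))
(array([188.3, 236.9]), np.int32(151), array([527.4, 282.2, 103.9]), np.float64(103.9))
(array([371.6, 246.7]), np.int32(55), array([ 496.4, -258.7,  157.3]), np.float64(157.3))
(array([153.7, 262.9]), np.int32(160), array([448.2, 384.7, 104.3]), np.float64(104.3))
(array([186.9, 266.1]), np.int32(155), array([439.5, 285. , 104.8]), np.float64(104.8))
```

View pics/s3.png

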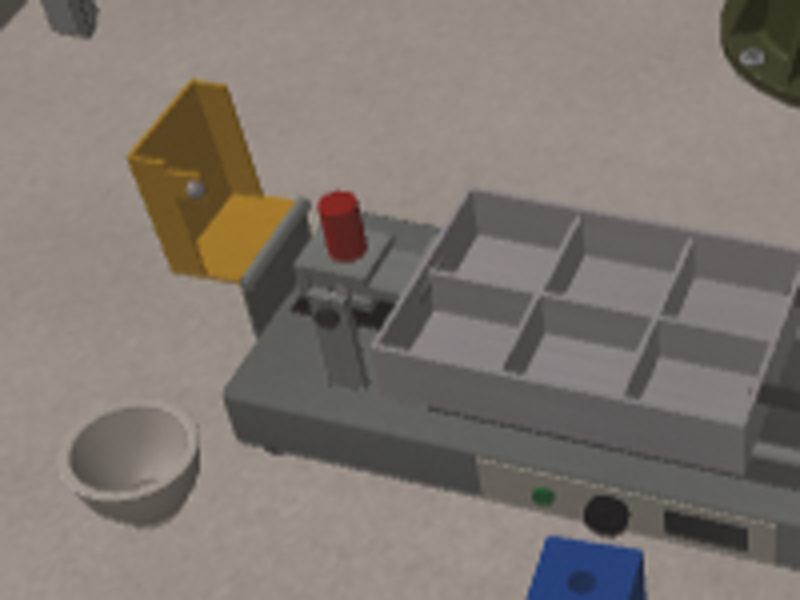

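The pin's knob top reads 157 mm, so it is seated. The guard stands near vertical with its outer face at y ≈ -375.

arm_command --pt "-1 0 0 0.04 0" --pt "-1 0 0 0.038 0" --pt "-1 0.018 0 0 0" --pt "-1 0.018 0 0 0" --pt "-1 0.008 0 -0.005 0" --pt "-1 0.008 0 -0.005 0" --pt "-1 0.009 0 -0.004 0" --pt "-1 0.009 0 -0.003 0" --pt "-1 0.009 0 -0.002 0" --pt "-1 0.01 0 -0.001 0" --pt "-1 0.009 0 0 0" --pt "-1 0.009 0 0.001 0" --pt "-1 0.009 0 0.002 0" --pt "-1 0.009 0 0.002 0" --pt "-1 0.009 0 0.004 0" --pt "-1 0.008 0 0.004 0" --pt "-1 0 0 0 0"

```text
clock: 16.52
eef_pos: [498.1, -267.4, 190.1]
eef_rot: [-3.141, -0.001, 1.572]
wrist_force: [-0.2, 0.2, -0.0]
finger_gap: 0.5
finger_force: 0.0
```

```bash
python3 - <<'E'
from h import *
c=eyes.camera('scene')
cv2.imwrite('pics/s4.png',cv2.resize(c['img'][100:250,100:300],None,fx=3,fy=3,interpolation=cv2.INTER_CUBIC))
E
```

```text
(no output)
```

View pics/s4.png

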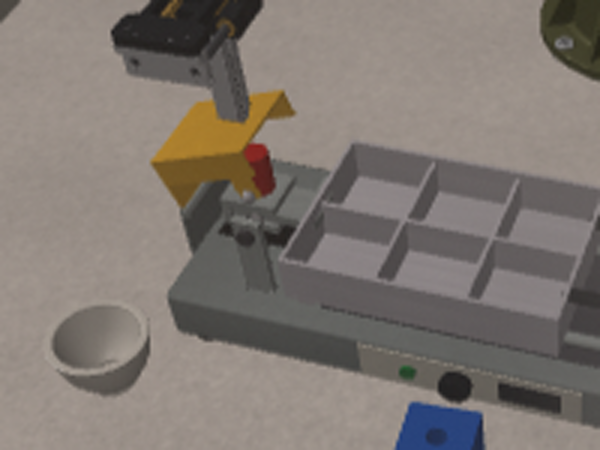

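The guard is swinging over, now at about 0.4 rad. Now press it shut.

arm_command --pt "-1 0.007 0 0.005 0" --pt "-1 0.008 0 0.006 0" --pt "-1 0.007 0 0.006 0" --pt "-1 0.003 0 0.004 0" --pt "-1 0.002 0 0.004 0" --pt "-1 0 0 0.003 0" --pt "-1 0 0 0.002 0" --pt "-1 0 0 0 0" --pt "-1 0 0 0 0"

```text
clock: 17.7
eef_pos: [498.8, -241.0, 165.3]
eef_rot: [3.138, 0.002, 1.572]
wrist_force: [-17.6, 10.7, 49.3]
finger_gap: 0.7
finger_force: 24.6
```

The guard is shut against its stop. Lift and head for the bottles.

arm_command --pt "-1 0 0 -0.03 0" --pt "-1 0 0 -0.035 0" --pt "-1 0 0 -0.03 0" --pt "0.4 0.048 0.003 0 0" --pt "0.4 0.048 0.003 0 0" --pt "0.4 0.048 0.003 0 0" --pt "0.4 0.048 0.003 0 0" --pt "0.4 0.048 0.003 0 0" --pt "0.4 0.048 0.003 0 0" --pt "0.4 0.048 0.003 0 0" --pt "0.4 0.048 0.003 0 0" --pt "0.4 0.048 0.003 0 0" --pt "0.4 0.048 0.003 0 0" --pt "0.4 0 0 0 0"

```text
clock: 19.45
eef_pos: [527.0, 241.4, 254.2]
eef_rot: [-3.14, 0.0, 1.575]
wrist_force: [0.5, -0.1, 0.3]
finger_gap: 65.9
finger_force: 0.0
```

```bash
python3 - <<'E'
from h import *
c=eyes.camera('top'); P=cloud(c); Z=P[...,2]
for b in caps(c): print('top',b[0],b[1],b[2])
roi=np.zeros(Z.shape,bool); roi[205:290,220:380]=1
for ce,a,m in blobs((Z>72)&(Z<84)&roi,400): print('cell',ce.round(),a,np.round(cv2.minAreaRect(P[m][:,:2].astype(np.float32))[0],1))
h=cv2.cvtColor(c['img'],cv2.COLOR_BGR2HSV)
m=(h[...,0]>18)&(h[...,0]<32)&(h[...,1]>120)&(h[...,2]>50); m[:200]=0
p=P[m]; p=p[p[:,2]>140]; print('guard',len(p),np.nanpercentile(p,[2,50,98],axis=0).round(0)); A=np.c_[p[:,:2],np.ones(len(p))]; print(np.linalg.lstsq(A,p[:,2],rcond=None)[0].round(3))
w=eyes.camera('wrist'); print(w['eye']); hh=cv2.cvtColor(w['img'],cv2.COLOR_BGR2HSV); H,S=hh[...,0],hh[...,1]
for ce,a,mm in blobs(((H<10)|(H>170))&(S>110),300):
    (x,y),r=cv2.minEnclosingCircle(np.argwhere(mm)[:,::-1].astype(np.float32)); print('w',ce.round(1),a,round(r,1),wray(w,x,y,104).round(1))
print(manip.read_state()['eef_pos'].round(1))
cv2.imwrite('pics/w5.png',w['img'])
E
```

```text
cell [284. 232.] 576 [545.1  -5.5]
cell [311. 232.] 570 [542.2 -88. ]
cell [337. 233.] 567 [ 540.  -169.5]
cell [283. 258.] 597 [462.5  -4. ]
cell [310. 259.] 595 [460.8 -84.9]
cell [336. 260.] 584 [ 459.1 -167.2]
guard 993 [[ 456. -314.  160.]
 [ 496. -268.  166.]
 [ 537. -222.  171.]]
[-1.80000e-01  1.78000e-01  3.03072e+02]
[527.26370805 313.11597555 432.70223773]
w [209.5  62.9] 1342 21.2 [453.1 386.6 104. ]
w [322.8  68.4] 1350 21.0 [567.7 379.4 104. ]
w [200.5 156.3] 1273 20.4 [443.5 289.8 104. ]
w [284.  157.9] 1312 20.5 [529.  287.4 104. ]
[527.4 238.8 254.7]
```

View pics/w5.png

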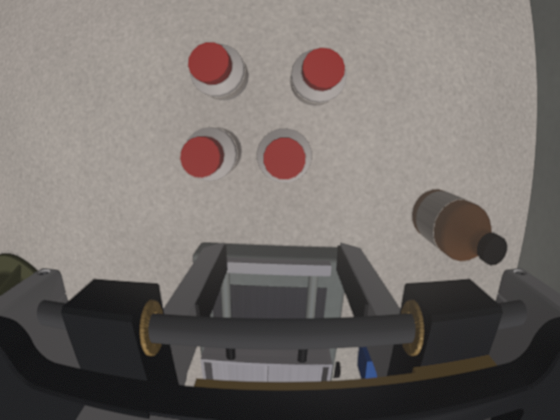

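The wrist view shows all four caps: (210,64), (323,69), (201,156), (284,158). They agree with the top view and no fifth bottle is present. Grasp bottle B.

arm_command --pt "0.4 0.048 0.001 0 0" --pt "0.4 0 0 0.045 0" --pt "0.4 0 0 0.045 0" --pt "0.4 0 0 0.045 0" --pt "0.4 0 0 0.045 0" --pt "0.4 0 0 0 0" --pt "-1 0 0 0 0" --pt "-1 0 0 0 0" --pt "-1 0 0 0 0" --pt "-1 0 0 0 0" --pt "-1 0 0 -0.02 0" --pt "-1 0 0 -0.04 0" --pt "-1 0 0 -0.045 0" --pt "-1 0 0 -0.045 0" --pt "-1 0 0 0 0" --newtons 25

```text
clock: 21.42
eef_pos: [529.6, 287.4, 229.5]
eef_rot: [3.136, -0.003, 1.572]
wrist_force: [0.3, -0.6, -2.4]
finger_gap: 43.8
finger_force: 25.0
```

arm_command --pt "-1 -0.046 0.002 0 0" --pt "-1 -0.046 0.002 0 0" --pt "-1 -0.046 0.002 0 0" --pt "-1 -0.046 0.002 0 0" --pt "-1 -0.046 0.002 0 0" --pt "-1 -0.046 0.002 0 0" --pt "-1 -0.046 0.002 0 0" --pt "-1 -0.048 0.001 0 0" --pt "-1 0 0 0 0" --pt "-1 0 0 0 0"

```text
clock: 22.68
eef_pos: [543.7, -82.7, 224.6]
eef_rot: [-3.14, -0.0, 1.572]
wrist_force: [-0.4, 0.6, -1.9]
finger_gap: 43.5
finger_force: 25.0
```

```bash
python3 - <<'E'
from h import *
goal(544.1,-83,158,1.572)
w=eyes.camera('wrist'); cv2.imwrite('pics/w6.png',w['img'])
c=eyes.camera('top'); 
for b in caps(c): print('top',b[0],b[1],b[2])
E
```

```text
t 22.68 roll -0.000 then d(m) [-0.0003  0.0004  0.0666] F [-0.4  0.6 -1.9]
top [157.4 223.8] 153 [566.1 376.2 104.2]
top [153.8 262.9] 162 [448.8 384.5 104.2]
top [186.9 266.1] 154 [439.5 284.9 104.4]
```

View pics/w6.png

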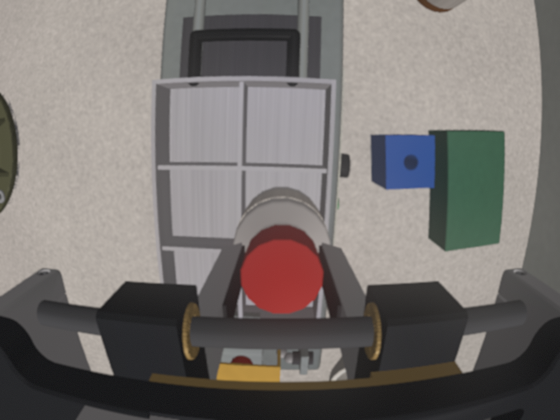

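```bash
python3 - <<'E'
from h import *
w=eyes.camera('wrist')
for n,u,v in (('div top end',240.5,83),('div cross',241,166),('left out top',156,83),('right out top',334,83),('cross right',328,171),('cross left',161,165),('2nd cross left',163,247)): print(n,wray(w,u,v,118).round(1))
E
```

```text
div top end [507.8  35.6 118. ]
div cross [507.8 -38.1 118. ]
left out top [429.4  40.9 118. ]
right out top [589.2  36.1 118. ]
cross right [584.8 -42.4 118. ]
cross left [432.7 -35.4 118. ]
2nd cross left [ 427.7 -115.3  118. ]
```

arm_command --pt "-1 0.001 0.002 0.02 0" --pt "-1 0 0 0.025 0" --pt "-1 0 0 0.016 0" --pt "-1 0 0 0.005 0" --pt "-1 0 0 0.004 0" --pt "-1 0 0 0 0" --pt "-1 0 0 0 0"

```text
clock: 23.7
eef_pos: [546.2, -82.1, 156.0]
eef_rot: [3.141, 0.0, 1.572]
wrist_force: [0.1, 0.5, -2.0]
finger_gap: 43.6
finger_force: 25.0
```

arm_command --pt "-1 0 0 0.002 0" --pt "-1 0 0 0 0" --pt "0.2 0 0 0 0" --pt "0.2 0 0 0 0" --pt "0.2 0 0 0 0" --pt "0.2 0 0 -0.02 0" --pt "0.2 0 0 -0.03 0" --pt "0.2 0 0 -0.04 0" --pt "0.4 0.046 -0.013 0 0" --pt "0.4 0.046 -0.013 0 0" --pt "0.4 0.046 -0.013 0 0" --pt "0.4 0.046 -0.013 0 0" --pt "0.4 0.046 -0.013 0 0" --pt "0.4 0.046 -0.013 0 0" --pt "0.4 0.046 -0.013 0 0" --pt "0.4 0.048 -0.012 0 0" --pt "0.4 0 0 0 0" --pt "0.4 0 0 0 0"

```text
clock: 25.95
eef_pos: [442.7, 287.5, 243.3]
eef_rot: [-3.141, 0.0, 1.572]
wrist_force: [-0.2, 0.3, -0.2]
finger_gap: 65.8
finger_force: 0.0
```

```bash
cat > look.py <<'E'
from h import *
import sys
c=eyes.camera('top')
for b in caps(c): print('top',b[0],b[1],b[2])
w=eyes.camera('wrist'); hh=cv2.cvtColor(w['img'],cv2.COLOR_BGR2HSV); H,S=hh[...,0],hh[...,1]
for ce,a,mm in blobs(((H<10)|(H>170))&(S>110),300):
    (x,y),r=cv2.minEnclosingCircle(np.argwhere(mm)[:,::-1].astype(np.float32)); print('w',ce.round(),a,wray(w,x,y,104).round(1))
goal(*map(float,sys.argv[1:]),1.572)
E
python3 look.py 442.8 288.6 74
```

```text
top [157.4 223.9] 157 [565.8 377.2 104. ]
top [312.4 229.8] 158 [544.5 -84.4 181. ]
top [186.8 266.1] 159 [439.9 284.4 104.5]
w [290. 103.] 1437 [450.6 389.1 104. ]
w [404. 117.] 1265 [564.7 380.2 104. ]
w [280. 203.] 1357 [441.3 290.9 104. ]
t 26.05 roll -0.001 then d(m) [ 0.0017 -0.0002  0.1695] F [ 0.4 -0.1 -0.1]
```

arm_command --pt "0.4 0.001 0 0.045 0" --pt "0.4 0 0 0.045 0" --pt "0.4 0 0 0.045 0" --pt "0.4 0 0 0.034 0" --pt "0.4 0 0 0 0" --pt "-1 0 0 0 0" --pt "-1 0 0 0 0" --pt "-1 0 0 0 0" --pt "-1 0 0 0 0" --pt "-1 0 0 -0.02 0" --pt "-1 0 0 -0.045 0" --pt "-1 0 0 -0.045 0" --pt "-1 0 0 -0.045 0" --pt "-1 -0.052 0.003 0 0" --pt "-1 -0.052 0.003 0 0" --pt "-1 -0.052 0.003 0 0" --pt "-1 -0.052 0.003 0 0" --pt "-1 -0.053 0.003 0 0" --pt "-1 -0.053 0.003 0 0" --pt "-1 -0.053 0.004 0 0" --newtons 25

```text
clock: 28.55
eef_pos: [464.7, -79.8, 229.7]
eef_rot: [3.141, 0.0, 1.572]
wrist_force: [1.2, 0.4, -3.5]
finger_gap: 43.6
finger_force: 25.0
```

arm_command --pt "-1 0 0 0 0" --pt "-1 0 0 0 0" --pt "-1 0 0 0 0"

```text
clock: 28.92
eef_pos: [465.0, -77.2, 229.5]
eef_rot: [3.142, -0.0, 1.573]
wrist_force: [-0.2, -0.2, -3.7]
finger_gap: 43.4
finger_force: 25.0
```

arm_command --pt "-1 -0.002 0 0.03 0" --pt "-1 0 0 0.03 0" --pt "-1 0 0 0.011 0" --pt "-1 0 0 0.005 0" --pt "-1 0 0 0 0" --pt "0.2 0 0 0 0" --pt "0.2 0 0 0 0" --pt "0.2 0 0 0 0" --pt "0.2 0 0 -0.025 0" --pt "0.2 0 0 -0.03 0" --pt "0.2 0 0 -0.03 0" --pt "0.4 0.051 0.011 0 0" --pt "0.4 0.051 0.011 0 0" --pt "0.4 0.051 0.011 0 0" --pt "0.4 0.051 0.011 0 0" --pt "0.4 0.051 0.011 0 0" --pt "0.4 0.051 0.011 0 0" --pt "0.4 0.051 0.012 0 0" --pt "0.4 0.051 0.012 0 0" --pt "0.4 0.051 0.012 0 0"

```text
clock: 31.42
eef_pos: [566.8, 380.6, 238.6]
eef_rot: [3.141, -0.0, 1.572]
wrist_force: [-0.5, -0.4, 0.6]
finger_gap: 65.6
finger_force: 0.0
```

arm_command --pt "0.4 0 0 0 0" --pt "0.4 0 0 0 0"

```text
clock: 31.68
eef_pos: [566.5, 378.6, 238.3]
eef_rot: [-3.141, 0.0, 1.572]
wrist_force: [0.0, 1.1, -0.1]
finger_gap: 65.6
finger_force: 0.0
```

```bash
python3 look.py 567 379.5 74
```

```text
top [157.4 223.9] 156 [565.6 376.3 104.2]
top [312.4 229.9] 160 [544.1 -84.5 180.9]
top [311.2 258.3] 160 [463.4 -80.5 181.6]
w [170. 196.] 1236 [453.9 390.9 104. ]
w [284. 202.] 1405 [568.5 383.2 104. ]
t 31.77 roll -0.001 then d(m) [0.0016 0.0003 0.165 ] F [-1.5 -0.3  0.3]
```

arm_command --pt "0.4 0.0015 0.0005 0.045 0" --pt "0.4 0 0 0.045 0" --pt "0.4 0 0 0.045 0" --pt "0.4 0 0 0.03 0" --pt "0.4 0 0 0 0" --pt "-1 0 0 0 0" --pt "-1 0 0 0 0" --pt "-1 0 0 0 0" --pt "-1 0 0 0 0" --pt "-1 0 0 -0.02 0" --pt "-1 0 0 -0.045 0" --pt "-1 0 0 -0.045 0" --pt "-1 0 0 -0.045 0" --pt "-1 -0.054 -0.003 0 0" --pt "-1 -0.054 -0.003 0 0" --pt "-1 -0.054 -0.003 0 0" --pt "-1 -0.054 -0.003 0 0" --pt "-1 -0.054 -0.003 0 0" --pt "-1 -0.055 -0.002 0 0" --pt "-1 -0.055 -0.002 0 0" --newtons 25

```text
clock: 34.28
eef_pos: [547.9, -1.2, 229.6]
eef_rot: [3.141, 0.0, 1.572]
wrist_force: [0.6, -0.5, -3.5]
finger_gap: 43.6
finger_force: 25.0
```

arm_command --pt "-1 0 0 0 0" --pt "-1 0 0 0 0" --pt "-1 0 0 0 0"

```text
clock: 34.65
eef_pos: [548.4, 1.5, 228.7]
eef_rot: [3.142, -0.0, 1.573]
wrist_force: [0.1, 0.2, -3.4]
finger_gap: 44.0
finger_force: 25.0
```

arm_command --pt "-1 -0.002 0 0.03 0" --pt "-1 0 0 0.03 0" --pt "-1 0 0 0.011 0" --pt "-1 0 0 0.005 0" --pt "-1 0 0 0 0" --pt "0.2 0 0 0 0" --pt "0.2 0 0 0 0" --pt "0.2 0 0 0 0" --pt "0.2 0 0 -0.025 0" --pt "0.2 0 0 -0.03 0" --pt "0.2 0 0 -0.03 0" --pt "0.4 0.048 -0.012 0 0" --pt "0.4 0.048 -0.012 0 0" --pt "0.4 0.048 -0.012 0 0" --pt "0.4 0.048 -0.012 0 0" --pt "0.4 0.048 -0.012 0 0" --pt "0.4 0.048 -0.012 0 0" --pt "0.4 0.05 -0.012 0 0" --pt "0.4 0.05 -0.012 0 0" --pt "0.4 0 0 0 0"

```text
clock: 37.15
eef_pos: [450.8, 388.8, 237.1]
eef_rot: [-3.141, -0.0, 1.575]
wrist_force: [0.2, 0.1, -0.6]
finger_gap: 65.6
finger_force: 0.0
```

```bash
python3 look.py 453 388 74
```

```text
top [283.6 229. ] 158 [546.9  -1.9 181.2]
top [312.4 229.9] 159 [544.4 -84.5 181.2]
top [311.1 258.2] 160 [464.  -80.8 181.2]
top [153.6 263. ] 159 [448.8 384.7 104.3]
w [281. 204.] 1408 [450.7 391.1 104. ]
t 37.25 roll 0.000 then d(m) [0.0018 0.001  0.1633] F [ 0.8 -0.5  0.1]
```

arm_command --pt "0.4 0.0015 0 0.045 0" --pt "0.4 0 0 0.045 0" --pt "0.4 0 0 0.045 0" --pt "0.4 0 0 0.028 0" --pt "0.4 0 0 0 0" --pt "-1 0 0 0 0" --pt "-1 0 0 0 0" --pt "-1 0 0 0 0" --pt "-1 0 0 0 0" --pt "-1 0 0 -0.02 0" --pt "-1 0 0 -0.045 0" --pt "-1 0 0 -0.045 0" --pt "-1 0 0 -0.045 0" --pt "-1 -0.055 0.002 0 0" --pt "-1 -0.055 0.002 0 0" --pt "-1 -0.055 0.002 0 0" --pt "-1 -0.055 0.002 0 0" --pt "-1 -0.055 0.002 0 0" --pt "-1 -0.055 0.003 0 0" --pt "-1 -0.056 0.003 0 0" --newtons 25

```text
clock: 39.75
eef_pos: [468.1, 0.1, 229.6]
eef_rot: [3.141, 0.0, 1.572]
wrist_force: [0.6, -0.1, -2.2]
finger_gap: 43.3
finger_force: 25.0
```

arm_command --pt "-1 0 0 0 0" --pt "-1 0 0 0 0" --pt "-1 0 0 0 0"

```text
clock: 40.12
eef_pos: [468.4, 2.8, 229.4]
eef_rot: [-3.141, -0.0, 1.573]
wrist_force: [-0.7, 1.0, -3.5]
finger_gap: 43.6
finger_force: 25.0
```

Place it, then retreat to the left, well clear.

arm_command --pt "-1 -0.001 -0.001 0.03 0" --pt "-1 0 0 0.03 0" --pt "-1 0 0 0.011 0" --pt "-1 0 0 0.005 0" --pt "-1 0 0 0 0" --pt "0.2 0 0 0 0" --pt "0.2 0 0 0 0" --pt "0.2 0 0 0 0" --pt "0.2 0 0 -0.025 0" --pt "0.2 0 0 -0.03 0" --pt "0.2 0 0 -0.04 0" --pt "0.4 0.05 -0.015 0 0" --pt "0.4 0.05 -0.015 0 0" --pt "0.4 0.05 -0.015 0 0" --pt "0.4 0.05 -0.015 0 0" --pt "0.4 0.05 -0.015 0 0" --pt "0.4 0.05 -0.015 0 0" --pt "0.4 0.05 -0.015 0 0" --pt "0.4 0.05 -0.015 0 0" --pt "0.4 0 0 0 0"

```text
clock: 42.62
eef_pos: [345.8, 402.9, 248.0]
eef_rot: [-3.141, 0.0, 1.575]
wrist_force: [0.5, -0.4, -0.5]
finger_gap: 65.9
finger_force: 0.0
```

```bash
python3 look.py 300 400 200; python3 - <<'E'
from h import *
c=eyes.camera('top'); P=cloud(c); h=cv2.cvtColor(c['img'],cv2.COLOR_BGR2HSV)
m=(h[...,0]>18)&(h[...,0]<32)&(h[...,1]>120)&(h[...,2]>50); m[:200]=0; p=P[m]
for y in range(-315,-210,12):
    q=p[abs(p[:,1]-y)<6]; print(y,len(q),np.nanmedian(q[:,2]).round(1))
s=eyes.camera('scene'); cv2.imwrite('pics/s7.png',s['img']); cv2.imwrite('pics/s8.png',cv2.resize(s['img'][110:240,130:370],None,fx=3,fy=3,interpolation=cv2.INTER_CUBIC))
E
```

```text
top [283.6 229. ] 160 [546.5  -1.8 181.1]
top [312.4 229.9] 159 [544.5 -84.8 181.5]
top [282.6 257.5] 157 [465.9   1.  181.1]
top [311.3 258.3] 158 [464.2 -80.  181.4]
t 42.73 roll 0.001 then d(m) [-0.0005 -0.047   0.0483] F [ 0.1 -0.5  0.7]
-315 72 165.9
-303 122 166.5
-291 128 166.2
-279 126 165.8
-267 126 165.6
-255 118 165.9
-243 134 165.8
-231 132 165.4
-219 52 166.1
```

View pics/s7.png

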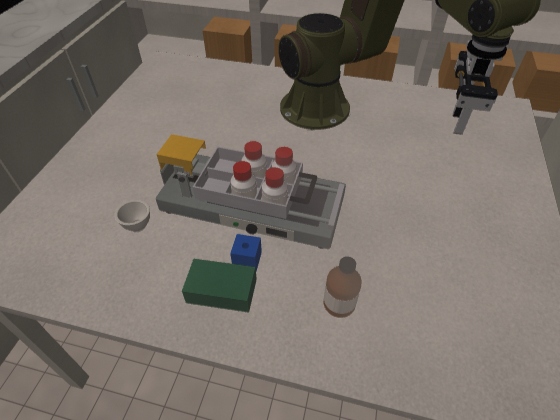

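View pics/s8.png

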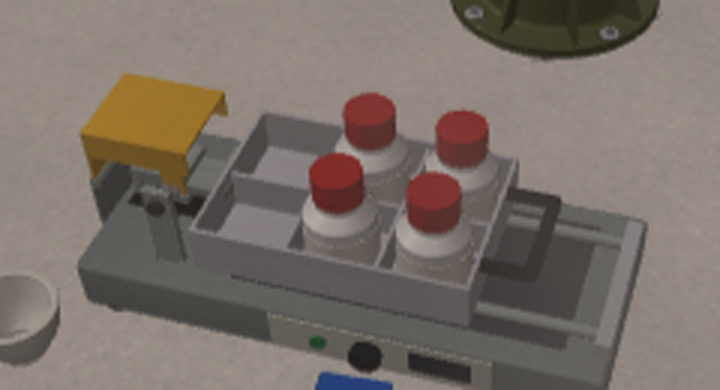

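The guard lies flat at 166 mm (shut). The four bottles stand upright in four cells with caps at 181 mm, at (253,150), (284,156), (243,171) and (275,177). The bystanders are where they were and the gripper is clear, so I'm handing in.

```bash
python3 -c "
from cell import ticket
print(ticket.sign_off())"
```

```text
the job is handed in; nothing more can be done
None
```

The job is handed in: the tray is coupled, the pin is home, the guard is shut, and all four white bottles found stand upright in their own cells, with the amber bottle, mortar and carton untouched; the sign-off gave no verdict.

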